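# Set a lab stirrer to standby and take the can off

## Robot

A 6-joint arm with a two-finger parallel gripper is mounted at the origin on the work surface. World frame = base frame: x ahead of the robot, y to its left, z up, the work surface at z = 0. Lengths are in m, angles in rad, forces in N, time in s.
With the tool pointing down it reaches from about 0.375 to 0.9 m from the base axis. Payload 3.1 kg.
Tool frame: the origin (TCP) lies on the centre line of the jaws, within the pads' length; the fingertips stand 17 mm ahead of it and the grasp point (between the pads) lies 2 mm behind it (arm.finger_overhang is the distance from the TCP to the fingertips, in m); z points along the fingers, y is the line along which they close (so a half turn about z gives the same grasp; the last joint's range is limited). The gripper opens to 87 mm and grips with 3 to 60 N. Pads are 19 mm wide; open, the fingers measure 117 mm over their backs; the gripper's body (75 mm by 190 mm) begins 51 mm behind the grasp point.
Start: joints at [1.03, 0.527, 1.433, -0, 1.181, -0.178], TCP at [0.221, 0.585, 0.24] pointing down, gripper open.
Joint ranges: [-3.08, 3.08], [-0.75, 2.2], [0.22, 2.44], [-1.43, 4.57], [0, 2.65], [-2.85, 2.85]. Speed limits (rad/s): [2.79, 2.79, 3.14, 3.14, 3.14, 3.14].

## Interface

Orientations are given as a rotation vector (axis times angle).
In Python, from bench import readout, imaging, arm gives the robot as it stands.
- The arm moves only by the tool arm_command, never from a script. Its argument "deltas" is a list of rows, each an object with "offset": the shift along the tool's x, y, z scaled (see below), a list of three; "turn": the turn, a rotation vector about the tool's x, y, z scaled (see below), a list of three; "claw": the opening, from -1 (shut) to 1 (fully open). In form: [{"offset": [tx, ty, tz], "turn": [rx, ry, rz], "claw": claw}, ...]. A call has 1 to 10 rows; each row is the pose to reach, as a shift and turn from the pose commanded when the call began, along the tool's axes at that moment; what a row does not reach only later rows make up. The controller multiplies each number of a shift by 300 mm and each number of a turn by 30 degrees. A row lasts 1/10 s, in which the tool goes at most 50 mm and 8.59 degrees, less where a joint would pass 70% of its speed; a pose out of reach is approached as far as the arm can. A call with a number of a shift or a turn outside -1 to 1 is refused whole. A call with a gripper value outside its range is refused whole. The fingers move at their own pace and stop on an object; "newtons" is the grip in N (left out, the last holds). Time passes only in rows, so rows that repeat a pose let the fingers close. It gives the time, the measured TCP pose, the force, the opening and the grip force at its end, in the units of the state.
- readout.read_state(): the state, without advancing time (a new reading comes with each control period).
- imaging.snapshot(name): name is "side" or "top" or "wrist"; returns a dict with "img" (384x512x3 uint8, blue, green, red), "fx", "fy", "cx", "cy" (pixels), "R" (3x3) and "t" (3): a world point X has camera coordinates R X + t. Camera axes: x right, y down, z forward; pixel columns grow to the right and rows downward; lengths in m; the calibration is good to about 2 mm. A picture is of the moment at which its call begins. There is no depth.
- arm.hand_in(): hands the job in; it is judged then, once.
The state is a dict: "clock": time; "qpos": joint angles; "joint_velocities": joint speeds; "joint_torque": joint torques, N m; "tcp_pos": TCP position; "tool_rot": TCP orientation; "force": force on the tool from outside, world axes, zero at the start; "torque": the same for the moment, N m; "finger_gap": opening from 0.0 (shut) to 1.0 (fully open); "grasp_force": force on a finger pad.
Only numpy, scipy, OpenCV 4.12 (cv2) and the standard library are available. Lean on these libraries where they do the work, as an engineer would, in place of code of your own. Each camera call takes 0.05 s, during which the arm holds its last target. There are 200 camera calls.

## Task

The stirring is finished. Turn the stirrer's pointer knob down to standby, the mark with a single dot, so that it rests clicked in there (not at the open ring, which is off); only then lift the steel can off the stirrer by its arched handle and set it down gently, upright and wholly on the round cork mat. Leave the tube rack, the bottle and the tip box where they are.

Things in the scene. Friction and masses are not known exactly. Their poses are not given: they have to be found in the camera images.
- stirrer: Magnetic stirrer, white, 300 (x) x 170 (y) x 70 mm, fixed. Origin: centre of its underside; x runs from its front (robot side) to its rear, z up. The front half of its flat top, 70 mm up, is the panel with the knob (axis at x = -75 mm); the round steel plate, 136 mm across, top 100 mm up, is centred at x = +75 mm.
- plate_top (a point): Centre of the top of the stirrer's steel plate, on which the can stands at the start.
- selector (a joint): Angle (rad) of the black pointer knob, axis upright. 0: pointer to the stirrer's front (-x); positive: clockwise from above (pointer towards its +y); limits -1.2, 1.2. Detents, black marks on the panel 64 mm from the axis: open ring (off) -1.05, one dot (standby) -0.35, two dots 0.35, three dots 1.05. Starts at two or three dots. Needs about 0.1 N m; snaps into the nearer notch when let go.
- knob_axis (a point): Point on the knob's axis at its top, 35 mm above the panel (hub 32 mm across, on a disc 44 mm across and 8 mm high). Turns with the knob: its -x axis points along the pointer.
- pointer_tip (a point): End of the knob's pointer, at mid-height: 50 mm from the axis, 22 mm above the panel. The pointer is an upright bar 12 mm thick, spanning 9 to 35 mm above the panel, from the hub to this tip.
- can: Open steel can, 90 mm in diameter, 95 mm high, about 0.45 kg, with a fixed arched handle over its mouth. Origin: centre of its underside; z up; the handle's grip runs along its x axis.
- can_handle (a point): Centre of the can's handle grip: a black bar 66 mm long (along the can's x), 14 x 14 mm in section, 150 mm above the can's underside and 48 mm clear above its rim.
- mat: Round cork mat 160 mm in diameter, 8 mm thick, fixed to the bench, to the left or right of the stirrer. Origin: centre of its underside.
- mat_top (a point): Centre of the mat's upper side.
- rack: White tube rack with capped tubes, 200 (x) x 70 (y) x 113 mm high, loose bystander on the other side of the stirrer from the mat. Origin: centre of its underside.
- bottle: White bottle, 66 mm in diameter, 150 mm high, loose bystander behind. Origin: centre of its underside.
- tipbox: Pipette tip box, 87 (x) x 122 (y) x 80 mm high, grey with a clear lid, loose bystander behind. Origin: centre of its underside.
Mind the look-alikes: they are no part of the job. Of the things shaped like the mat, the cork one is meant.

How it is judged:
By the outcome, as a careful person would: the job done as asked, in the order asked, and still so for the second after the job is handed in, with the robot touching nothing.
It also fails if it takes over 64 s, if anything falls off the work surface, if the arm or the gripper's body presses on something with over 40 N, if the wrist force passes 120 N, or if a joint passes its speed limit or range.

## Working session

There is one attempt and no reset: what is moved stays moved. The work goes in short steps, Python scripts to look and compute and a tool call to move; the robot and the scene stay as the last step left them, time stands still between calls to the robot, and variables do not carry over. Pictures are saved under pics/ and viewed, at most 10 in all, crops included, and the job is handed in when it is done.

Besides the shell and the picture viewer there is one more tool, called after "Call:" in YAML: its name, and indented under it one key for each argument. arm_command: Moves the arm, as the interface text tells. Shifts and turns lie within -1 to 1; 1 stands for 300 mm of shift or 30 degrees of turn. Its arguments: {"type":"object","properties":{"deltas":{"type":"array","items":{"type":"object","properties":{"offset":{"type":"array","items":{"type":"number"}},"turn":{"type":"array","items":{"type":"number"}},"claw":{"type":"number"}}}},"newtons":{"type":"number"}},"required":["deltas"]}

```bash
mkdir -p pics; ls; cat > h.py <<'E'
import numpy as np, cv2, pickle
from bench import readout, imaging, arm
def snap(n,f):
    s=imaging.snapshot(n); cv2.imwrite('pics/%s.png'%f,s['img']); pickle.dump(s,open('pics/%s.pkl'%f,'wb')); return s
def load(f): return pickle.load(open('pics/%s.pkl'%f,'rb'))
def ray(s,u,v,z):
    R=np.array(s['R']);t=np.array(s['t']); C=-R.T@t
    d=R.T@np.array([(u-s['cx'])/s['fx'],(v-s['cy'])/s['fy'],1]); return C+d*(z-C[2])/d[2]
def proj(s,X):
    p=np.array(s['R'])@X+s['t']; return np.array([s['fx']*p[0]/p[2]+s['cx'],s['fy']*p[1]/p[2]+s['cy']])
E
python3 - <<'E'
from h import *
a=snap('top','top1');b=snap('side','side1')
print(a['R'],a['t'],a['fx'])
print(readout.read_state())
E
```

```text
pics
[[ 0.01870991 -0.99980622  0.00612001]
 [-0.99089396 -0.01935875 -0.13324563]
 [ 0.13333828 -0.00357127 -0.99106415]] [0.05133607 0.49997887 1.60248735] 473.9460044902152
{'clock': 0.1, 'qpos': array([ 1.03049488e+00,  5.28375238e-01,  1.43376012e+00,  8.41419583e-06,
        1.18137876e+00, -1.78506951e-01]), 'joint_velocities': array([-0.0010032 , -0.0044042 , -0.0027406 ,  0.00036567, -0.00041049,
       -0.00016653]), 'joint_torque': array([-4.78452184e-04, -4.40987992e+01, -1.77150750e+01,  6.35218760e-02,
        5.33953006e-02, -5.06982838e-05]), 'tcp_pos': array([0.22087472, 0.5840151 , 0.23867266]), 'tool_rot': array([-5.65092832e-01, -3.08965613e+00,  2.82046146e-03]), 'force': array([-0.26181743,  0.12232185, -0.02560822]), 'torque': array([ 0.04818767,  0.03234349, -0.01654202]), 'grasp_force': 0.0, 'finger_gap': 0.996167030506338}
```

View pics/top1.png

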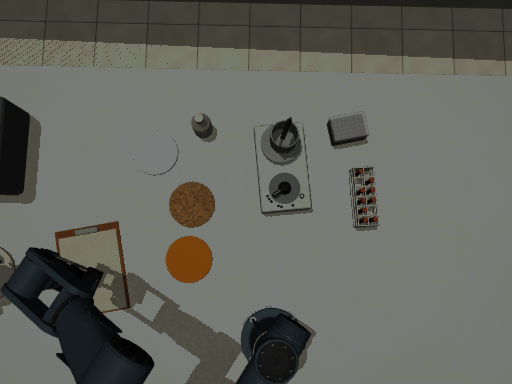

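View pics/side1.png

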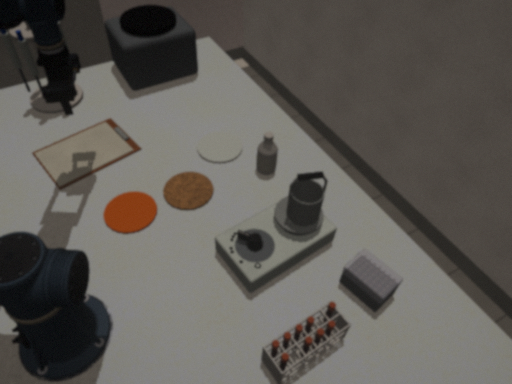

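Top view: the cork mat is at about (192,204), the orange look-alike at (189,259) and the white one at (156,153). The stirrer runs from (283,123) to (287,212), with the knob at (285,188) and its pointer to the lower left. The can is at (284,137) with its handle slanted.

```bash
python3 - <<'E'
from h import *
s=load('top1'); im=s['img']
c=im[100:225,235:335]
cv2.imwrite('pics/crop1.png',cv2.resize(np.clip(c*1.6,0,255).astype('uint8'),None,fx=4.8,fy=4.8,interpolation=cv2.INTER_CUBIC))
hsv=cv2.cvtColor(im,cv2.COLOR_BGR2HSV)
m=cv2.inRange(hsv,(5,80,60),(20,210,200)); m[:,:150]=0; m[240:]=0
m=cv2.morphologyEx(m,cv2.MORPH_CLOSE,np.ones((5,5)))
n,l,st,ce=cv2.connectedComponentsWithStats(m)
for i in range(1,n):
    if st[i,4]>300:
        u,v=ce[i];print('mat',st[i],ce[i],ray(s,u,v,.008),'diam',2*np.sqrt(st[i,4]/np.pi)/s['fx']*1.55)
print(hsv[150,262],hsv[205,270],hsv[150,240],hsv[220,285],hsv[204,192],hsv[259,189])
E
```

```text
mat [ 169  182   46   45 1621] [191.47316471 204.1172116 ] [0.44963104 0.28697383 0.008     ] diam 0.14857625197770336
[39 25 70] [ 60  10 124] [ 38  23 123] [ 45  12 123] [ 15 162  96] [ 15 231 119]
```

View pics/crop1.png

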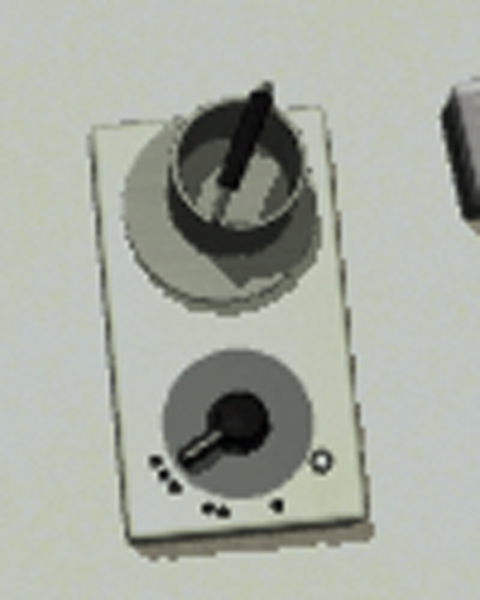

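The enlarged crop shows the pointer at three dots. The single dot is at crop (277,506), the ring at (320,461), the knob hub at (240,415), and the handle ends at (266,88) and (229,187).

```bash
cat >> h.py <<'E'
def cr(s,x,y,z): return ray(s,235+x/4.8,100+y/4.8,z)
E
python3 - <<'E'
from h import *
s=load('top1')
P=[cr(s,x,y,.07) for x,y in [(90,128),(323,108),(368,518),(128,540)]]
for i in range(4): print(P[i].round(4), np.linalg.norm(P[i]-P[(i+1)%4]))
c=np.mean(P,0); ax=(P[0]+P[1]-P[2]-P[3]); yaw=np.arctan2(ax[1],ax[0]); print('stirrer',c,yaw,np.degrees(yaw))
ux=np.array([np.cos(yaw),np.sin(yaw),0]);uy=np.array([-ux[1],ux[0],0])
k=c-.075*ux; print('knob axis',k,'plate',c+.075*ux,'knobtop seen',cr(s,240,415,.105))
# disc seen radius centre (238,422)
print('disc',cr(s,238,422,.07))
for n,p in dict(one=(277,506),ring=(320,461),two=(216,510),three=(165,474)).items():
    q=cr(s,*p,.07)-k; print(n,np.linalg.norm(q[:2]),np.arctan2(q@uy,-q@ux))
t=cr(s,186,459,.105)-k;print('tip',np.linalg.norm(t[:2]),np.arctan2(t@uy,-t@ux))
a=cr(s,266,90,.252);b=cr(s,229,186,.252);print('handle',a,b,(a+b)/2,np.linalg.norm(a-b),np.degrees(np.arctan2(a[1]-b[1],a[0]-b[0])))
# rim ellipse centre
print('rim',cr(s,237,163,.195))
# side view check
s2=load('side1')
for n,X in dict(hand=(a+b)/2,knob=k+[0,0,.035],mat=np.array([.4496,.287,.008])).items(): print(n,proj(s2,X))
g=cv2.cvtColor(s2['img'],cv2.COLOR_BGR2GRAY)
c=s2['img'][155:290,205:345];cv2.imwrite('pics/crop2.png',cv2.resize(c,None,fx=4,fy=4,interpolation=cv2.INTER_CUBIC))
E
```

```text
[0.7147 0.0749 0.07  ] 0.16772196019268906
[ 0.7328 -0.0919  0.07  ] 0.296435162958561
[ 0.4383 -0.1251  0.07  ] 0.16870363556774323
[0.4196 0.0425 0.07  ] 0.29685811759076447
stirrer [ 0.57634157 -0.02490143  0.07      ] 0.11068270797966015 6.341652032313485
knob axis [ 0.5018005 -0.0331857  0.07     ] plate [ 0.65088264 -0.01661717  0.07      ] knobtop seen [ 0.50426481 -0.03250503  0.105     ]
disc [ 0.50431064 -0.03339252  0.07      ]
one 0.06298141330141568 -0.3528570632293638
ring 0.06285263672955856 -1.0681706643291247
two 0.061706237604674335 0.3482003523522208
three 0.06169650642975767 1.072169225457355
tip 0.04720487270114987 1.0261350525500317
handle [ 0.69192786 -0.0373753   0.252     ] [ 0.62900717 -0.01457712  0.252     ] [ 0.66046751 -0.02597621  0.252     ] 0.06692361059831613 -19.917069268146385
rim [ 0.65876532 -0.02297116  0.195     ]
hand [309.35004469 175.47326345]
knob [252.95493015 237.24244673]
mat [186.80165649 188.58529086]
```

View pics/crop2.png

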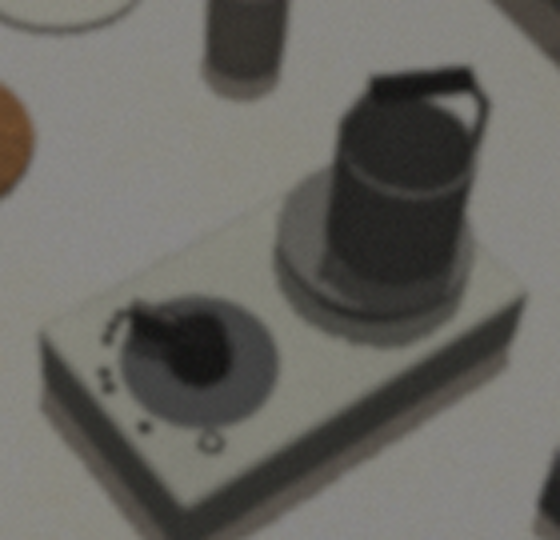

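```bash
cat >> h.py <<'E'
from scipy.spatial.transform import Rotation as Ro
def plan(pos,yaw,st=None):
    st=st or readout.read_state()
    c,s=np.cos(np.radians(yaw)),np.sin(np.radians(yaw))
    T=np.array([[-s,c,0],[c,s,0],[0,0,-1]])   # columns: tool x, y, z
    R=Ro.from_rotvec(st['tool_rot']).as_matrix()
    o=R.T@(np.array(pos)-st['tcp_pos'])/.3; r=Ro.from_matrix(R.T@T).as_rotvec(degrees=True)/30
    print('off',o.round(4),'turn',r.round(4)); return o,r
K=np.array([.5035,-.033]); YS=6.34
def kp(th,r=.034):
    a=YS+180-np.degrees(th); return K+r*np.array([np.cos(np.radians(a)),np.sin(np.radians(a))]), a-90
E
python3 - <<'E'
from h import *
p,y=kp(1.05); print(p,y); plan([.35,.29,.24],50); plan([*p,.16],y)
E
```

```text
[ 0.48342926 -0.00555614] 36.17943151126356
off [-0.7494 -0.7643 -0.0032] turn [-3.700e-03 -1.000e-04  6.424e-01]
off [-1.5142 -1.5277  0.2646] turn [-3.700e-03  4.000e-04  1.103e+00]
```

Call:
arm_command:
  deltas:
    - {"offset": [-0.75, -0.76, 0], "turn": [0, 0, 0.64], "claw": 1}
    - {"offset": [-0.75, -0.76, 0], "turn": [0, 0, 0.64], "claw": 1}
    - {"offset": [-0.75, -0.76, 0], "turn": [0, 0, 0.64], "claw": 1}
    - {"offset": [-0.75, -0.76, 0], "turn": [0, 0, 0.64], "claw": 1}
    - {"offset": [-0.75, -0.76, 0], "turn": [0, 0, 0.64], "claw": 1}
    - {"offset": [-0.75, -0.76, 0], "turn": [0, 0, 0.64], "claw": 1}
    - {"offset": [-0.75, -0.76, 0], "turn": [0, 0, 0.64], "claw": 1}
    - {"offset": [-0.75, -0.76, 0], "turn": [0, 0, 0.64], "claw": 1}

```text
clock: 0.9
tcp_pos: [0.3517, 0.2894, 0.2394]
tool_rot: [-1.079, -2.95, 0.001]
force: [0.3, -0.3, 0.3]
finger_gap: 0.999
grasp_force: 0.0
```

```bash
python3 - <<'E'
from h import *
p,y=kp(1.05); s=readout.read_state(); print(s['clock'],s['tcp_pos'],s['qpos']); plan([*p,.16],y)
E
```

```text
0.9 [0.35172272 0.28935665 0.2393902 ] [ 4.42536327e-01  3.01018895e-01  1.84154534e+00 -5.63418607e-04
  9.99867661e-01 -4.26368625e-01]
off [-0.9698 -0.4673  0.2652] turn [-1.800e-03  4.000e-04  4.541e-01]
```

Call:
arm_command:
  deltas:
    - {"offset": [-0.97, -0.467, 0.265], "turn": [0, 0, 0.454], "claw": 0.2}
    - {"offset": [-0.97, -0.467, 0.265], "turn": [0, 0, 0.454], "claw": 0.2}
    - {"offset": [-0.97, -0.467, 0.265], "turn": [0, 0, 0.454], "claw": 0.2}
    - {"offset": [-0.97, -0.467, 0.265], "turn": [0, 0, 0.454], "claw": 0.2}
    - {"offset": [-0.97, -0.467, 0.265], "turn": [0, 0, 0.454], "claw": 0.2}
    - {"offset": [-0.97, -0.467, 0.265], "turn": [0, 0, 0.454], "claw": 0.2}
    - {"offset": [-0.97, -0.467, 0.265], "turn": [0, 0, 0.454], "claw": 0.2}
    - {"offset": [-0.97, -0.467, 0.265], "turn": [0, 0, 0.454], "claw": 0.2}
    - {"offset": [-0.97, -0.467, 0.265], "turn": [0, 0, 0.454], "claw": 0.2}
    - {"offset": [-0.97, -0.467, 0.265], "turn": [0, 0, 0.454], "claw": 0.2}

```text
clock: 1.9
tcp_pos: [0.4833, -0.0009, 0.16]
tool_rot: [-1.412, -2.805, -0.0]
force: [-0.6, 0.1, -0.2]
finger_gap: 0.602
grasp_force: 0.0
```

```bash
python3 - <<'E'
from h import *
p,y=kp(1.05); w=snap('wrist','w1'); s=readout.read_state(); print(s['clock'],s['tcp_pos'],s['qpos'],s['finger_gap']); plan([*p,.102],y)
for q in [[*K,.105],[*kp(1.05,.05)[0],.105],[*s['tcp_pos'][:2],.105]]: print(proj(w,np.array(q)))
E
```

```text
1.95 [ 0.48333145 -0.00080284  0.1601779 ] [-2.33583107e-01  4.64216168e-01  1.86066560e+00  4.42820425e-04
  8.17622379e-01 -8.72212603e-01] 0.6007435071669824
off [-0.0131 -0.0091  0.1939] turn [-0.0007 -0.0017  0.0131]
[249.89143726 275.16447761]
[250.0950254  205.12286204]
[254.20941121 222.88931123]
```

View pics/w1.png

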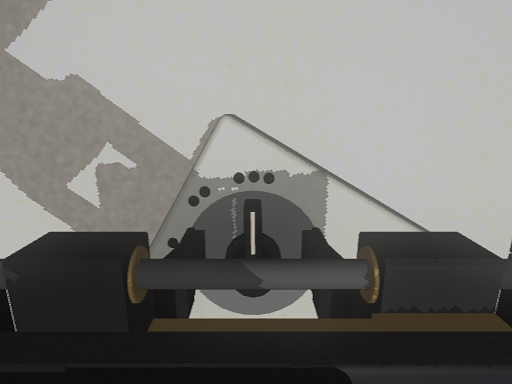

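The wrist view shows the pointer upright between the jaws (bar at u≈253, tip at v≈201, hub at about (253,270)). It is centred, so I descend partway and recheck the lag.

Call:
arm_command:
  deltas:
    - {"offset": [0, 0, 0.1], "turn": [0, 0, 0], "claw": 0.2}
    - {"offset": [0, 0, 0.1], "turn": [0, 0, 0], "claw": 0.2}
    - {"offset": [0, 0, 0.1], "turn": [0, 0, 0], "claw": 0.2}

```text
clock: 2.25
tcp_pos: [0.4834, -0.0014, 0.1302]
tool_rot: [-1.412, -2.804, 0.0]
force: [-0.3, -0.3, 0.2]
finger_gap: 0.598
grasp_force: 0.0
```

```bash
python3 - <<'E'
from h import *
p,y=kp(1.05); w=snap('wrist','w2'); s=readout.read_state(); print(s['clock'],s['tcp_pos']); plan([*p,.102],y)
for q in [[*K,.105],[*kp(1.05,.05)[0],.105],[*s['tcp_pos'][:2],.105]]: print(proj(w,np.array(q)))
g=cv2.cvtColor(w['img'],cv2.COLOR_BGR2GRAY)
for v in (205,215,225): print(v,g[v,225:280].tolist())
print(g[180:215,253])
E
```

```text
2.3 [ 0.48405759 -0.00171144  0.13070658]
off [-0.009  -0.0093  0.0957] turn [0.0003 0.0002 0.0118]
[249.80934152 299.12618874]
[250.05400948 219.53674412]
[254.8912314 241.7818096]
205 [121, 108, 89, 76, 82, 82, 83, 83, 83, 84, 83, 85, 83, 84, 83, 83, 83, 84, 84, 84, 84, 85, 84, 84, 84, 84, 84, 84, 83, 84, 85, 84, 84, 84, 83, 85, 83, 84, 84, 83, 84, 84, 83, 84, 83, 84, 83, 83, 83, 84, 82, 83, 83, 82, 78]
215 [80, 81, 81, 81, 80, 81, 81, 81, 81, 80, 80, 81, 81, 81, 81, 80, 81, 83, 66, 43, 44, 46, 45, 44, 45, 46, 45, 45, 45, 44, 46, 46, 45, 45, 46, 46, 44, 58, 77, 81, 81, 81, 81, 80, 80, 80, 80, 80, 80, 80, 81, 81, 81, 81, 81]
225 [78, 78, 78, 79, 79, 78, 79, 79, 79, 78, 79, 79, 79, 78, 78, 78, 81, 62, 38, 42, 40, 41, 42, 40, 42, 42, 44, 42, 43, 43, 44, 46, 45, 45, 45, 45, 44, 41, 65, 80, 78, 79, 78, 78, 78, 79, 78, 79, 78, 80, 79, 79, 78, 78, 78]
[ 68  69  66  63  63  62  63  61  62  61  59  65 134 131 129 128 129 128
 128 129 131  76  84  83  83  83  82  84  83  84  71  44  46  47  45]
```

Call:
arm_command:
  deltas:
    - {"offset": [0, -0.004, 0.093], "turn": [0, 0, 0.01], "claw": 0.2}
    - {"offset": [0, -0.004, 0.093], "turn": [0, 0, 0.01], "claw": 0.2}
    - {"offset": [0, -0.004, 0.093], "turn": [0, 0, 0.01], "claw": -1}
    - {"offset": [0, -0.004, 0.093], "turn": [0, 0, 0.01], "claw": -1}
    - {"offset": [0, -0.004, 0.093], "turn": [0, 0, 0.01], "claw": -1}
    - {"offset": [0, -0.004, 0.093], "turn": [0, 0, 0.01], "claw": -1}
    - {"offset": [0, -0.004, 0.093], "turn": [0, 0, 0.01], "claw": -1}
    - {"offset": [0, -0.004, 0.093], "turn": [0, 0, 0.01], "claw": -1}
  newtons: 8

```text
clock: 3.1
tcp_pos: [0.4835, -0.0032, 0.1024]
tool_rot: [1.423, 2.8, 0.001]
force: [1.1, 3.3, -0.2]
finger_gap: 0.147
grasp_force: 7.9
```

```bash
sed -i 's/^K=.*; YS/K=np.array([.5025,-.030]); YS/' h.py; python3 - <<'E'
from h import *
s=readout.read_state(); print(s['clock'],s['tcp_pos'],s['finger_gap']*87,s['force'])
d=s['tcp_pos'][:2]-K; print(np.hypot(*d),np.degrees(np.arctan2(d[1],d[0])))
for th in (.8,.55,.3,.05,-.2,-.35,-.42): p,y=kp(th); print(th,end=' ');plan([*p,s['tcp_pos'][2]],y)
E
```

```text
3.1 [ 0.48352497 -0.00317966  0.1024303 ] 12.798818337816698 [ 1.05055003  3.33664493 -0.17423409]
0.032853952656479425 125.27889839752078
0.8 off [ 0.0003 -0.0298 -0.    ] turn [ 0.0016  0.0011 -0.479 ]
0.55 off [-0.0101 -0.056  -0.    ] turn [ 0.0015  0.0013 -0.9564]
0.3 off [-0.0266 -0.079  -0.0001] turn [ 1.3000e-03  1.5000e-03 -1.4339e+00]
0.05 off [-0.0483 -0.097  -0.0001] turn [ 1.1000e-03  1.7000e-03 -1.9114e+00]
-0.2 off [-7.380e-02 -1.092e-01 -1.000e-04] turn [ 1.0000e-03  1.9000e-03 -2.3888e+00]
-0.35 off [-9.030e-02 -1.133e-01 -1.000e-04] turn [ 8.0000e-04  2.0000e-03 -2.6753e+00]
-0.42 off [-9.820e-02 -1.144e-01 -1.000e-04] turn [ 8.000e-04  2.000e-03 -2.809e+00]
```

Call:
arm_command:
  deltas:
    - {"offset": [-0.0008, -0.0133, 0], "turn": [0, 0, -0.225], "claw": -1}
    - {"offset": [-0.0031, -0.0265, 0], "turn": [0, 0, -0.45], "claw": -1}
    - {"offset": [-0.007, -0.0392, 0], "turn": [0, 0, -0.675], "claw": -1}
    - {"offset": [-0.0124, -0.0515, 0], "turn": [0, 0, -0.9], "claw": -1}
    - {"offset": [-0.0124, -0.0515, 0], "turn": [0, 0, -0.9], "claw": -1}

```text
clock: 3.6
tcp_pos: [0.4731, -0.016, 0.1024]
tool_rot: [0.73, 3.055, -0.001]
force: [0.3, -1.9, 2.0]
finger_gap: 0.135
grasp_force: 8.0
```

Call:
arm_command:
  deltas:
    - {"offset": [-0.0008, -0.0133, 0], "turn": [0, 0, -0.225], "claw": -1}
    - {"offset": [-0.0031, -0.0265, 0], "turn": [0, 0, -0.45], "claw": -1}
    - {"offset": [-0.007, -0.0392, 0], "turn": [0, 0, -0.675], "claw": -1}
    - {"offset": [-0.0124, -0.0515, 0], "turn": [0, 0, -0.9], "claw": -1}
    - {"offset": [-0.0124, -0.0515, 0], "turn": [0, 0, -0.9], "claw": -1}

```text
clock: 4.1
tcp_pos: [0.469, -0.0313, 0.1023]
tool_rot: [-0.001, -3.141, 0.0]
force: [-1.1, -2.4, 3.2]
finger_gap: 0.143
grasp_force: 8.1
```

```bash
python3 - <<'E'
from h import *
s=readout.read_state(); print(s['clock'],s['tcp_pos'],s['finger_gap']*87,s['force'],s['torque'])
d=s['tcp_pos'][:2]-K; print(np.hypot(*d),np.degrees(np.arctan2(d[1],d[0])))
p,y=kp(-.35); print(th:=0,y);plan([*p,.1024],y)
E
```

```text
4.1 [ 0.46901242 -0.03132038  0.10229036] 12.433534202483123 [-1.12510259 -2.40892932  3.20050926] [-0.4206828   0.21624123 -0.15337534]
0.033513597307531985 -177.74205461217917
0 116.39352282957881
off [-0.0101 -0.046  -0.0004] turn [-2.000e-04 -1.300e-03 -8.812e-01]
```

Forces are low and the grip is holding, so I make the last arc, then open.

Call:
arm_command:
  deltas:
    - {"offset": [-0.0008, -0.0133, 0], "turn": [0, 0, -0.225], "claw": -1}
    - {"offset": [-0.0031, -0.0265, 0], "turn": [0, 0, -0.45], "claw": -1}
    - {"offset": [-0.007, -0.0392, 0], "turn": [0, 0, -0.675], "claw": -1}
    - {"offset": [-0.0122, -0.05, 0], "turn": [0, 0, -0.89], "claw": -1}
    - {"offset": [-0.0122, -0.05, 0], "turn": [0, 0, -0.89], "claw": -1}
    - {"offset": [-0.0122, -0.05, 0], "turn": [0, 0, -0.89], "claw": 0}
    - {"offset": [-0.0122, -0.05, 0], "turn": [0, 0, -0.89], "claw": 0}
    - {"offset": [-0.0122, -0.05, 0], "turn": [0, 0, -0.89], "claw": 0}
    - {"offset": [-0.0122, -0.05, -0.2], "turn": [0, 0, -0.89], "claw": 0}
    - {"offset": [-0.0122, -0.05, -0.2], "turn": [0, 0, -0.89], "claw": 0}

```text
clock: 5.1
tcp_pos: [0.4749, -0.0459, 0.1642]
tool_rot: [-0.727, 3.052, -0.003]
force: [0.8, -0.5, 0.4]
finger_gap: 0.471
grasp_force: 0.0
```

Call:
arm_command:
  deltas:
    - {"offset": [0, 0, -0.3], "turn": [0, 0, 0], "claw": 0}
    - {"offset": [0, 0, -0.5], "turn": [0, 0, 0], "claw": 0}
    - {"offset": [0, 0, -0.5], "turn": [0, 0, 0], "claw": 0}
    - {"offset": [0, 0, -0.5], "turn": [0, 0, 0], "claw": 0}
    - {"offset": [0, 0, -0.5], "turn": [0, 0, 0], "claw": 0}

```text
clock: 5.6
tcp_pos: [0.4733, -0.0455, 0.3134]
tool_rot: [-0.728, 3.053, -0.003]
force: [-1.2, 0.2, -0.8]
finger_gap: 0.505
grasp_force: 0.0
```

```bash
python3 - <<'E'
from h import *
w=snap('wrist','w3'); s=readout.read_state(); print(s['clock'],s['tcp_pos'],s['finger_gap'])
print('axis',proj(w,np.array([*K,.105])))
for th in (-.35,.35,-1.05): print(th,proj(w,np.array([*kp(th,.05)[0],.105])))
E
```

```text
5.65 [ 0.47224607 -0.04527082  0.31177194] 0.4967371907553707
axis [254.17688406 204.79934803]
-0.35 [254.51839769 161.24189608]
0.35 [283.46488395 171.96755551]
-1.05 [225.40272932 171.58285897]
```

View pics/w3.png

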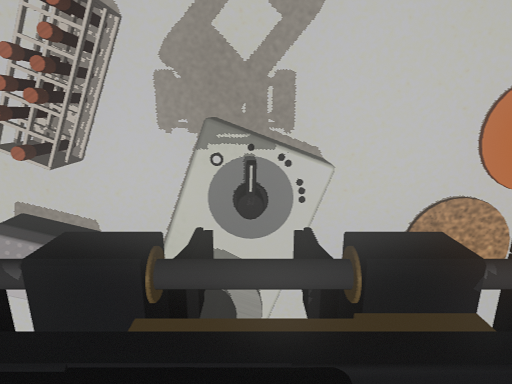

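The wrist view shows the pointer end at (250,158), lined up with the single dot at (250,147). The ring is at (217,158), so the knob is in standby. Next, the can.

```bash
python3 - <<'E'
from h import *
plan([.58,-.02,.35],93);plan([.6605,-.025,.35],70)
E
```

```text
off [-0.3585 -0.0869 -0.1276] turn [ 9.000e-04 -7.000e-04  7.946e-01]
off [-0.5904 -0.2229 -0.1277] turn [ 8.0000e-04 -8.0000e-04  1.5613e+00]
```

Call:
arm_command:
  deltas:
    - {"offset": [-0.36, -0.087, -0.128], "turn": [0, 0, 0.795], "claw": 0.2}
    - {"offset": [-0.36, -0.087, -0.128], "turn": [0, 0, 0.795], "claw": 0.2}
    - {"offset": [-0.36, -0.087, -0.128], "turn": [0, 0, 0.795], "claw": 0.2}
    - {"offset": [-0.36, -0.087, -0.128], "turn": [0, 0, 0.795], "claw": 0.2}
    - {"offset": [-0.36, -0.087, -0.128], "turn": [0, 0, 0.795], "claw": 0.2}

```text
clock: 6.15
tcp_pos: [0.5796, -0.0199, 0.3477]
tool_rot: [0.085, -3.134, -0.002]
force: [-0.1, -0.2, -0.2]
finger_gap: 0.6
grasp_force: 0.0
```

```bash
python3 - <<'E'
from h import *
w=snap('wrist','w4');print(readout.read_state()['tcp_pos']);plan([.6605,-.025,.32],70)
for z,p in ((.257,(.629,-.0146)),(.257,(.692,-.037)),(.257,(.6605,-.026))): print(proj(w,np.array([*p,z])))
E
```

```text
[ 0.57913405 -0.02008595  0.34805414]
off [-0.2705 -0.0311  0.0919] turn [ 4.000e-04 -1.140e-02  7.695e-01]
[256.81549758 267.60785061]
[226.37120406 333.70134657]
[240.90206962 301.61957021]
```

View pics/w4.png

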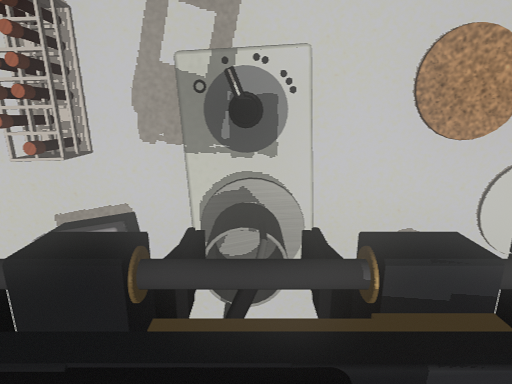

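The wrist view shows the knob still in standby (pointer end at (231,70) by the single dot at (225,60)). The can handle runs from (265,240) to (232,320), as predicted. I refine its centre from the side view and move above it.

```bash
python3 - <<'E'
from h import *
s=load('side1')
a=s['img'][165:190,290:335]; g=cv2.cvtColor(a,cv2.COLOR_BGR2GRAY)
m=(g<32).astype('uint8'); n,l,st,ce=cv2.connectedComponentsWithStats(m)
for i in range(1,n): print(st[i],ce[i]+[290,165],ray(s,ce[i][0]+290,ce[i][1]+165,.25))
t=load('top1'); print('top at .25',(cr(t,266,90,.252)+cr(t,229,186,.252))/2)
print(ray(s,310.5,176.5,.25))
# mat in side
h=cv2.cvtColor(s['img'],cv2.COLOR_BGR2HSV); m=cv2.inRange(h,(5,80,40),(20,215,200)); m[:,:155]=0;m[:,225:]=0;m[:165]=0;m[215:]=0
n,l,st,ce=cv2.connectedComponentsWithStats(cv2.morphologyEx(m,cv2.MORPH_CLOSE,np.ones((5,5))))
for i in range(1,n):
  if st[i,4]>200: print('mat',st[i],ray(s,*ce[i],.008))
E
```

```text
[  8   8  24   8 103] [308.48543689 176.47572816] [ 0.65794576 -0.0263402   0.25      ]
top at .25 [ 0.66046751 -0.02597621  0.252     ]
[ 0.66230569 -0.02876643  0.25      ]
mat [ 164  172   49   37 1440] [0.44944443 0.27881328 0.008     ]
```

Call:
arm_command:
  deltas:
    - {"offset": [-0.27, -0.031, 0.06], "turn": [0, 0, 0.77], "claw": 0.2}
    - {"offset": [-0.27, -0.031, 0.06], "turn": [0, 0, 0.77], "claw": 0.2}
    - {"offset": [-0.27, -0.031, 0.06], "turn": [0, 0, 0.77], "claw": 0.2}
    - {"offset": [-0.27, -0.031, 0.06], "turn": [0, 0, 0.77], "claw": 0.2}
    - {"offset": [-0.27, -0.031, 0.06], "turn": [0, 0, 0.77], "claw": 0.2}

```text
clock: 6.7
tcp_pos: [0.661, -0.0255, 0.3318]
tool_rot: [-0.544, -3.092, 0.0]
force: [-0.4, -0.7, -0.7]
finger_gap: 0.6
grasp_force: 0.0
```

```bash
python3 - <<'E'
from h import *
print(readout.read_state()['tcp_pos']);plan([.6595,-.0235,.252],70)
snap('wrist','w5'); s=snap('side','side2'); print(proj(s,readout.read_state()['tcp_pos']))
c=s['img'][120:260,240:380];cv2.imwrite('pics/side2c.png',cv2.resize(c,None,fx=4,fy=4,interpolation=cv2.INTER_CUBIC))
c=np.vstack([cv2.resize(c,(384,384)),]);w=cv2.imread('pics/w5.png');cv2.imwrite('pics/c5.png',np.hstack([cv2.resize(w[100:384,120:400],(390,384)),c]))
E
```

```text
[ 0.6609991  -0.02553796  0.33179742]
off [0.0063 0.0048 0.266 ] turn [-0.0009 -0.0048  0.0011]
[314.48912699 151.10674349]
```

View pics/c5.png

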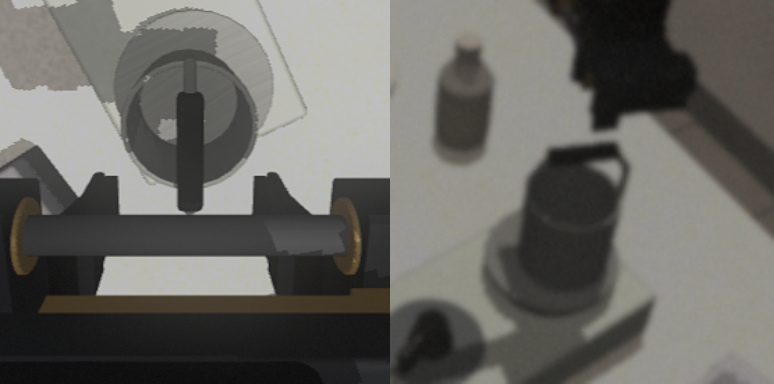

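The handle is centred and lined up between the fingers. Descend, grip and lift.

Call:
arm_command:
  deltas:
    - {"offset": [0, 0.003, 0.13], "turn": [0, 0, 0], "claw": 0.2}
    - {"offset": [0, 0.003, 0.22], "turn": [0, 0, 0], "claw": 0.2}
    - {"offset": [0, 0.003, 0.264], "turn": [0, 0, 0], "claw": 0.2}
    - {"offset": [0, 0.003, 0.264], "turn": [0, 0, 0], "claw": 0.2}
    - {"offset": [0, 0.003, 0.264], "turn": [0, 0, 0], "claw": -1}
    - {"offset": [0, 0.003, 0.264], "turn": [0, 0, 0], "claw": -1}
    - {"offset": [0, 0.003, 0.264], "turn": [0, 0, 0], "claw": -1}
    - {"offset": [0, 0.003, 0.264], "turn": [0, 0, 0], "claw": -1}
    - {"offset": [0, 0.003, 0.264], "turn": [0, 0, 0], "claw": -1}
    - {"offset": [0, 0.003, 0.264], "turn": [0, 0, 0], "claw": -1}
  newtons: 35

```text
clock: 7.8
tcp_pos: [0.663, -0.0243, 0.2537]
tool_rot: [0.548, 3.093, 0.001]
force: [1.0, 0.9, 0.8]
finger_gap: 0.158
grasp_force: 35.0
```

Call:
arm_command:
  deltas:
    - {"offset": [0, 0, -0.02], "turn": [0, 0, 0], "claw": -1}
    - {"offset": [0, 0, -0.06], "turn": [0, 0, 0], "claw": -1}
    - {"offset": [0, 0, -0.12], "turn": [0, 0, 0], "claw": -1}
    - {"offset": [0, 0, -0.18], "turn": [0, 0, 0], "claw": -1}
    - {"offset": [0, 0, -0.24], "turn": [0, 0, 0], "claw": -1}
    - {"offset": [0, 0, -0.24], "turn": [0, 0, 0], "claw": -1}

```text
clock: 8.4
tcp_pos: [0.6643, -0.0249, 0.3287]
tool_rot: [0.547, 3.087, -0.0]
force: [1.4, -0.2, -4.6]
finger_gap: 0.155
grasp_force: 35.0
```

```bash
python3 - <<'E'
from h import *
s=readout.read_state();print(s['tcp_pos'],s['finger_gap']*87,s['force'],s['torque'],s['qpos']);plan([.55,.13,.325],87);plan([.4495,.283,.325],104)
E
```

```text
[ 0.6643046  -0.02489829  0.32867772] 13.527072502558621 [ 1.36805153 -0.2418124  -4.58956786] [-0.03192758 -0.40437622 -0.01553915] [-2.05175360e-01  5.03425988e-01  1.21943053e+00 -1.10262330e-04
  1.41222441e+00 -1.42518905e+00]
off [0.5353 0.354  0.0091] turn [-3.000e-04  1.250e-02 -5.699e-01]
off [1.0251 0.7178 0.0062] turn [-0.0021  0.0124 -1.1366]
```

Call:
arm_command:
  deltas:
    - {"offset": [0.05, 0.035, 0], "turn": [0, 0, 0], "claw": -1}
    - {"offset": [0.13, 0.09, 0], "turn": [0, 0, 0], "claw": -1}
    - {"offset": [0.22, 0.155, 0], "turn": [0, 0, 0], "claw": -1}
    - {"offset": [0.31, 0.22, 0], "turn": [0, 0, 0], "claw": -1}
    - {"offset": [0.4, 0.28, 0], "turn": [0, 0, 0], "claw": -1}
    - {"offset": [0.49, 0.345, 0], "turn": [0, 0, 0], "claw": -1}
    - {"offset": [0.58, 0.41, 0], "turn": [0, 0, 0], "claw": -1}
    - {"offset": [0.67, 0.47, 0], "turn": [0, 0, 0], "claw": -1}
    - {"offset": [0.73, 0.51, 0], "turn": [0, 0, 0], "claw": -1}
    - {"offset": [0.77, 0.54, 0], "turn": [0, 0, 0], "claw": -1}

```text
clock: 9.4
tcp_pos: [0.4985, 0.2085, 0.3243]
tool_rot: [-0.545, -3.09, 0.001]
force: [-0.3, 0.7, -5.2]
finger_gap: 0.154
grasp_force: 35.0
```

Call:
arm_command:
  deltas:
    - {"offset": [0.05, 0.035, 0], "turn": [0, 0, 0], "claw": -1}
    - {"offset": [0.12, 0.085, 0], "turn": [0, 0, 0], "claw": -1}
    - {"offset": [0.19, 0.133, 0], "turn": [0, 0, 0], "claw": -1}
    - {"offset": [0.24, 0.168, 0], "turn": [0, 0, 0], "claw": -1}
    - {"offset": [0.255, 0.178, 0], "turn": [0, 0, 0], "claw": -1}
    - {"offset": [0.255, 0.178, 0], "turn": [0, 0, 0], "claw": -1}

```text
clock: 10.0
tcp_pos: [0.4474, 0.2836, 0.3249]
tool_rot: [-0.546, -3.093, 0.001]
force: [-0.2, -0.3, -5.7]
finger_gap: 0.158
grasp_force: 35.0
```

```bash
python3 - <<'E'
from h import *
s=readout.read_state();print(s['tcp_pos'],s['finger_gap']*87,s['force'],s['qpos']);plan([.4495,.283,.18],70)
w=snap('wrist','w6');snap('side','side3')
print(proj(w,np.array([.4495,.283,.008])))
s=load('side3')['img'];c=s[90:250,130:330]
cv2.imwrite('pics/c6.png',np.hstack([cv2.resize(w['img'],(400,300)),cv2.resize(c,(375,300))]))
E
```

```text
[0.44741246 0.2836087  0.32494238] 13.716948369987831 [-0.15128254 -0.34101773 -5.73829665] [ 3.54066897e-01  3.03786397e-01  1.55855291e+00 -3.91388441e-04
  1.28020846e+00 -8.67156710e-01]
off [-0.0075  0.0009  0.4831] turn [-0.0017 -0.0009 -0.0008]
[253.45230361 163.22965253]
```

View pics/c6.png

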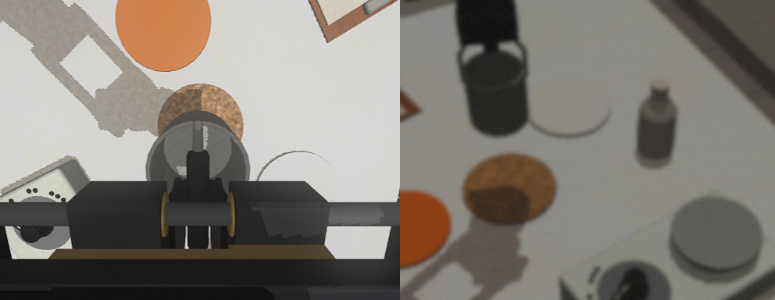

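The can hangs upright over the cork mat. In the wrist view the mat edge spans u 158–243, centred at 201. I lower it quickly, then slowly.

Call:
arm_command:
  deltas:
    - {"offset": [-0.007, 0, 0.08], "turn": [0, 0, 0], "claw": -1}
    - {"offset": [-0.007, 0, 0.17], "turn": [0, 0, 0], "claw": -1}
    - {"offset": [-0.007, 0, 0.26], "turn": [0, 0, 0], "claw": -1}
    - {"offset": [-0.007, 0, 0.35], "turn": [0, 0, 0], "claw": -1}
    - {"offset": [-0.007, 0, 0.42], "turn": [0, 0, 0], "claw": -1}
    - {"offset": [-0.007, 0, 0.47], "turn": [0, 0, 0], "claw": -1}
    - {"offset": [-0.007, 0, 0.495], "turn": [0, 0, 0], "claw": -1}
    - {"offset": [-0.007, 0, 0.505], "turn": [0, 0, 0], "claw": -1}
    - {"offset": [-0.007, 0, 0.51], "turn": [0, 0, 0], "claw": -1}
    - {"offset": [-0.007, 0, 0.51], "turn": [0, 0, 0], "claw": -1}

```text
clock: 11.1
tcp_pos: [0.4507, 0.2827, 0.173]
tool_rot: [0.548, 3.092, 0.001]
force: [-0.1, -1.0, -4.5]
finger_gap: 0.162
grasp_force: 35.0
```

Call:
arm_command:
  deltas:
    - {"offset": [0, 0, 0.005], "turn": [0, 0, 0], "claw": -1}
    - {"offset": [0, 0, 0.01], "turn": [0, 0, 0], "claw": -1}
    - {"offset": [0, 0, 0.015], "turn": [0, 0, 0], "claw": -1}
    - {"offset": [0, 0, 0.02], "turn": [0, 0, 0], "claw": -1}
    - {"offset": [0, 0, 0.02], "turn": [0, 0, 0], "claw": -1}

```text
clock: 11.6
tcp_pos: [0.4498, 0.2826, 0.1662]
tool_rot: [-0.548, -3.093, 0.0]
force: [-0.3, 0.0, -4.1]
finger_gap: 0.156
grasp_force: 35.0
```

Call:
arm_command:
  deltas:
    - {"offset": [0, 0, 0.003], "turn": [0, 0, 0], "claw": -1}
    - {"offset": [0, 0, 0.006], "turn": [0, 0, 0], "claw": -1}
    - {"offset": [0, 0, 0.009], "turn": [0, 0, 0], "claw": -1}
    - {"offset": [0, 0, 0.011], "turn": [0, 0, 0], "claw": -1}
    - {"offset": [0, 0, 0.011], "turn": [0, 0, 0], "claw": -1}

```text
clock: 12.1
tcp_pos: [0.4499, 0.2826, 0.1629]
tool_rot: [-0.548, -3.093, 0.0]
force: [0.3, -0.2, -5.8]
finger_gap: 0.158
grasp_force: 35.0
```

Call:
arm_command:
  deltas:
    - {"offset": [0, 0, 0.003], "turn": [0, 0, 0], "claw": -1}
    - {"offset": [0, 0, 0.005], "turn": [0, 0, 0], "claw": -1}
    - {"offset": [0, 0, 0.006], "turn": [0, 0, 0], "claw": -1}
    - {"offset": [0, 0, 0.006], "turn": [0, 0, 0], "claw": -1}

```text
clock: 12.5
tcp_pos: [0.4502, 0.2827, 0.1616]
tool_rot: [0.548, 3.093, 0.0]
force: [-0.7, 0.5, -2.1]
finger_gap: 0.16
grasp_force: 35.0
```

Contact is starting, as the force has dropped to 2 N. I settle 0.6 mm more, then release slowly.

Call:
arm_command:
  deltas:
    - {"offset": [0, 0, 0.002], "turn": [0, 0, 0], "claw": -1}
    - {"offset": [0, 0, 0.002], "turn": [0, 0, 0], "claw": -1}

```text
clock: 12.7
tcp_pos: [0.4502, 0.2827, 0.1615]
tool_rot: [0.548, 3.093, 0.001]
force: [-2.4, -0.5, 4.6]
finger_gap: 0.154
grasp_force: 35.0
```

Call:
arm_command:
  deltas:
    - {"offset": [0, 0, 0], "turn": [0, 0, 0], "claw": -0.6}
    - {"offset": [0, 0, 0], "turn": [0, 0, 0], "claw": -0.3}
    - {"offset": [0, 0, 0], "turn": [0, 0, 0], "claw": 0}
    - {"offset": [0, 0, 0], "turn": [0, 0, 0], "claw": 0.1}
    - {"offset": [0, 0, 0], "turn": [0, 0, 0], "claw": 0.1}
    - {"offset": [0, 0, -0.1], "turn": [0, 0, 0], "claw": 0.1}
    - {"offset": [0, 0, -0.2], "turn": [0, 0, 0], "claw": 0.1}
    - {"offset": [0, 0, -0.35], "turn": [0, 0, 0], "claw": 0.1}
    - {"offset": [0, 0, -0.5], "turn": [0, 0, 0], "claw": 0.1}
    - {"offset": [0, 0, -0.5], "turn": [0, 0, 0], "claw": 0.1}

```text
clock: 13.7
tcp_pos: [0.4536, 0.2842, 0.3172]
tool_rot: [0.546, 3.081, 0.012]
force: [0.7, 0.4, -0.1]
finger_gap: 0.551
grasp_force: 0.0
```

Call:
arm_command:
  deltas:
    - {"offset": [0.5, 0.2, 0], "turn": [0, 0, 0], "claw": 0.1}
    - {"offset": [0.5, 0.2, 0], "turn": [0, 0, 0], "claw": 0.1}
    - {"offset": [0.5, 0.2, 0], "turn": [0, 0, 0], "claw": 0.1}
    - {"offset": [0.5, 0.2, 0], "turn": [0, 0, 0], "claw": 0.1}
    - {"offset": [0.5, 0.2, 0], "turn": [0, 0, 0], "claw": 0.1}

```text
clock: 14.2
tcp_pos: [0.3281, 0.3913, 0.3102]
tool_rot: [-0.542, -3.094, 0.001]
force: [-0.2, 0.5, -0.8]
finger_gap: 0.552
grasp_force: 0.0
```

```bash
python3 - <<'E'
from h import *
t=snap('top','top2');s=snap('side','side4');print(readout.read_state()['clock'])
cv2.imwrite('pics/c7.png',np.hstack([cv2.resize(t['img'][100:260,150:350],(400,320)),cv2.resize(s['img'][100:260,150:350],(400,320))]))
E
```

```text
14.3
```

View pics/c7.png

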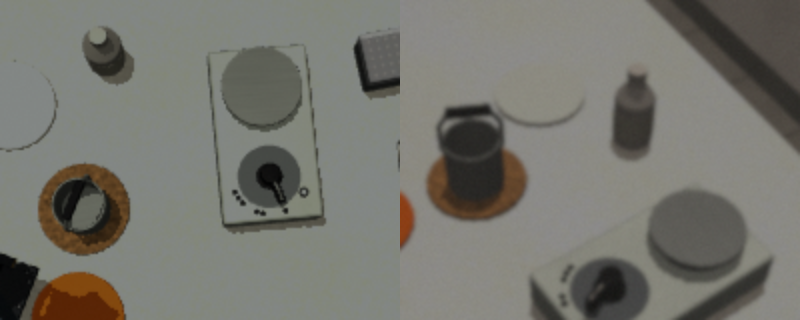

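The can stands upright on the cork mat at crop (82,205), with the mat centred at (85,208). The pointer is at the single dot (285,210), and the bystanders in view look undisturbed.

```bash
python3 -c "
from bench import arm
print(arm.hand_in())"
```

```text
the job is handed in; nothing more can be done
None
```

I turned the knob to standby (one dot), then set the can down upright and fully on the cork mat, and handed the job in at about 14 s. The final pictures confirm both; the bottle and tip box look unmoved, while the rack was out of that last view, though the arm never came near it.

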